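Spot a swinging coach over the flat wagon with the yard gantry crane

ROBOT

A 6-joint arm with a two-finger parallel gripper is mounted at the origin on the work surface. World frame = base frame: x ahead of the robot, y to its left, z up, the work surface at z = 0. Lengths are in m, angles in rad, forces in N, time in s.
With the tool pointing down it reaches from about 0.3 to 0.775 m from the base axis. Payload 14.6 kg.
Tool frame: the origin (TCP) lies midway between the tips of the shut fingers; the grasp point (between the pads) lies 19 mm behind it (ctrl.pinch_z is the z of the grasp point in the tool frame, in m); z points along the fingers, y is the line along which they close (so a half turn about z gives the same grasp; the last joint's range is limited). The gripper opens to 94 mm and grips with 3 to 60 N. Pads are 16 mm wide; open, the fingers measure 119 mm over their backs; the gripper's body (75 mm by 177 mm) begins 78 mm behind the grasp point.
Start: joints at [1.187, 0.3, 1.521, -0, 1.321, -0.067], TCP at [0.171, 0.523, 0.205] pointing down, gripper open.
Joint ranges: [-3.03, 3.03], [-0.79, 2.21], [0.23, 2.52], [-1.04, 4.18], [0, 3.07], [-2.55, 2.55]. Speed limits (rad/s): [2.22, 2.22, 2.57, 3.14, 3.14, 3.14].

INTERFACE

Orientations are given as [roll, pitch, yaw] about the fixed x, y, z axes, in that order (R = Rz(yaw) Ry(pitch) Rx(roll)).
In Python, from station import ctrl, camera, ticket gives the robot as it stands. The module is installed in compiled form; this text tells all that it offers.
- The arm moves only by the shell command python3 -m inch 'ROWS' [FORCE]. ROWS is text: rows parted by semicolons, each of 7 numbers parted by spaces: the opening, from -1 (shut) to 1 (fully open), then the shift along the tool's x, y, z in units of 0.03 m (1.0 is 0.03 m), then the turn, a rotation vector about the tool's x, y, z in units of 10 degrees (1.0 is 10 degrees). In form: grip dx dy dz rx ry rz; .... A call has 1 to 10 rows; each row shifts and turns the commanded pose from where the row before left it, along the tool's axes as they then stand; what a row does not reach is not made up. A row lasts 1/8 s, in which the tool goes at most 62.5 mm and 10.7 degrees, less where a joint would pass 70% of its speed; a pose out of reach is approached as far as the arm can. A call with a number of a shift or a turn outside -1 to 1 is refused whole. A call with a gripper value outside its range is refused whole. The fingers move at their own pace and stop on an object; FORCE is the grip in N (left out, the last holds). Time passes only in rows, so rows that do not move let the fingers close. It gives the time, the measured TCP pose, the force, the opening and the grip force at its end, in the units of the state.
- ctrl.get_obs(): the state, without advancing time (a new reading comes with each control period).
- camera(name): name is "side" or "top"; returns a dict with "img" (384x512x3 uint8, blue, green, red), "range_z" (384x512 float32, m along the optical axis (not along the pixel's ray), 0 where there is no reading), "intrinsics" (3x3 intrinsics, pixels), "view" (4x4, takes a point from world to camera coordinates). Camera axes: x right, y down, z forward; pixel columns grow to the right and rows downward; lengths in m; the calibration is good to about 2 mm. A picture is of the moment at which its call begins.
- ticket.hand_in(): hands the job in; it is judged then, once.
The state is a dict: "time_s": time; "qpos": joint angles; "joint_vel": joint speeds; "tau": joint torques, N m; "ee_pos": TCP position; "eef_rot": TCP orientation; "force": force on the tool from outside, world axes, zero at the start; "moment": the same for the moment, N m; "grip_width": finger opening in m; "grip_force": force on a finger pad.
Only numpy, scipy, OpenCV 4.12 (cv2) and the standard library are available. Lean on these libraries where they do the work, as an engineer would, in place of code of your own. Each camera call takes 0.05 s, during which the arm holds its last target. There are 200 camera calls.

TASK

Pull the red knob of the holding catch out towards the robot as far as it goes: this frees the tilted coach, which hangs on the crane's hook and will start rocking. Then take the crane trolley by its orange grip, move the hook over the red line at the middle of the flat wagon, damp the coach's rocking by moving the trolley until it hangs level and steady there for some five seconds, and let go so that it stays so. Drive the trolley gently, never touch the coach (its varnish is wet), do not let it rock wildly, and leave the paint jars and tools on the table alone.

Things in the scene. Friction and masses are not known exactly. Their poses are not given: they have to be found in the camera images.
- crane: the fixed yellow gantry crane with the track board below it. Origin on the table under the middle of the beam; its y axis runs along the beam (to the robot's left), its x axis away from the robot; it may stand turned up to 0.12 rad. The beam is 1 m long, 24 mm wide in x, from 265 to 285 mm high; legs at y = +-480 mm, spread to x = +-95 mm at the foot
- trolley (a joint): the trolley's travel along the beam in m: 0 parked at the left stop, grows towards the crane's -y (robot's right) up to 0.36. Trolley 0.5 kg, rolling friction nominally 2 N plus 4 N per m/s, so it stays where it is left
- trolley_grip (a point): centre of the top (z = 345 mm) of the orange grip on the blue trolley: an upright block 22 mm along the crane's y, 50 mm along its x, 45 mm high, standing on the trolley's plate (plate top at z = 301 mm)
- hook (a point): the hook's pin under the trolley, the pivot that the coach hangs on: 155 mm straight below trolley_grip, at z = 190 mm; moves with the trolley
- sling (a joint): rocking angle of the coach about the hook's pin in rad (axis along the crane's x): 0 = level, positive = the left (+y) end down, 0.30 when caught. Swings almost without damping as a pendulum of nominal equivalent length 0.50 m (period about 1.42 s): angle_accel = -(9.81/0.50)*angle - trolley_accel/0.50, trolley_accel along trolley
- coach: the maroon and cream coach with a light grey roof white at both ends, 62 x 380 x 57 mm along the crane's x, y, z, nominally 0.55 kg, hung by an eye mid-roof. Origin on the hook's pin; the roof is 9 mm and the floor 66 mm below it, the centre of mass 25 mm below it; a tongue 24 mm wide, 10 mm thick stands out 30 mm from each end. Do not touch
- catch (a joint): how far the catch is pulled out, in m: 0 = its steel bar lies over the coach's left tongue and holds that end down; grows to 0.05 (stop) towards the crane's -x; the tongue slips free at about 0.03. Sliding friction nominally 1.5 N; it stays where it is left
- catch_knob (a point): centre of the top of the catch's upright red knob, a cylinder 24 mm across and 48 mm high, on the end of a 10 mm bar; it stands 115 mm nearer the robot than the beam's middle line, its top at about z = 126 mm; moves with the catch
- flat_wagon: the fixed grey flat wagon on the track under the crane, 70 x 400 mm, deck top 35 mm above its origin. Origin under its middle, y axis along the crane's y; its middle is marked by a red line across a white patch: the hook must stop over it
- paint_maroon: bystander, not to be disturbed: a small glass paint jar with a red cap, 48 mm across, 50 mm high; origin at the centre of its underside
- paint_cream: bystander, not to be disturbed: a small glass paint jar with a yellow cap, 48 mm across, 50 mm high; origin at the centre of its underside
- brush: bystander, not to be disturbed: a paint brush with a wooden handle, 170 mm long, lying flat; origin at the middle of its length on the table
- screwdriver: bystander, not to be disturbed: a screwdriver with a red handle, 170 mm long, lying flat; origin at the middle of its length on the table

How it is judged:
On the way, in this order (a step that is already met when the one before it is completed fails the run):
1. the catch is pulled out and the coach is free (value of joint catch above 0.035 m), for 0.1 s.
2. the hook is over the middle of the flat wagon and the coach hangs level and steady (y of hook in the frame of flat_wagon between -0.015 and 0.015 m and value of joint sling between -0.1 and 0.1 rad), for 4 s.
At the end, for the whole second after the job is handed in: the hook's pin is within 15 mm, along the wagon, of the flat wagon's middle; the coach hangs within 0.1 rad of level throughout; the trolley stands still, the catch is out (more than 35 mm of 50) and the robot has let go (all of step 2 and velocity of joint trolley between -0.02 and 0.02 m/s and value of joint catch above 0.035 m); the robot touches nothing.
It fails at once if the robot touches the wet coach (contact force between any of the fingers, the arm and coach above 0.5 N).
It fails at once if the coach rocks wildly (beyond 0.45 rad) (value of joint sling above 0.45 rad or value of joint sling below -0.45 rad).
It fails at once if the trolley is slammed along (faster than 0.5 m/s) (velocity of joint trolley above 0.5 m/s or velocity of joint trolley below -0.5 m/s).
It fails at once if a bystander is disturbed (moved 30 mm) (distance of any of paint_maroon, paint_cream, brush, screwdriver from where it was at the start of the episode above 0.03 m).
It also fails if it takes over 58 s, if anything falls off the work surface, if the arm or the gripper's body presses on something with over 40 N, if the wrist force passes 120 N, or if a joint passes its speed limit or range.

## Working session

There is one attempt and no reset: what is moved stays moved. The work goes in short steps, Python scripts to look and compute and a shell command to move; the robot and the scene stay as the last step left them, time stands still between calls to the robot, and variables do not carry over. Pictures are saved under pics/ and viewed, at most 10 in all, crops included, and the job is handed in when it is done.

```bash
mkdir -p pics
cat > h.py <<'E'
import numpy as np, cv2
from station import ctrl, camera, ticket
def grab(n,f=None):
    c=camera(n); 
    if f: cv2.imwrite(f,c["img"]); np.savez(f+".npz",**c)
    return c
def pt(c,u,v,z=None,r=1):
    K=c["intrinsics"];V=c["view"];R=V[:3,:3];t=V[:3,3]
    ray=np.linalg.inv(K)@[u,v,1]
    o=-R.T@t; d=R.T@ray
    if z is None:
        p=c["range_z"][int(v)-r:int(v)+r+1,int(u)-r:int(u)+r+1]; s=np.median(p[p>0])
    else: s=(z-o[2])/d[2]
    return o+s*d
E
python3 - <<'E'
from h import *
for n in("top","side"): grab(n,f"pics/{n}0.png")
print(ctrl.get_obs(), ctrl.pinch_z)
E
```

```text
{'time_s': 0.1, 'qpos': array([ 1.18740965e+00,  3.00414549e-01,  1.52150068e+00, -2.99049413e-05,
        1.32069024e+00, -6.65921831e-02]), 'joint_vel': array([ 0.00095494, -0.00055023, -0.00355854, -0.00146263,  0.000969  ,
        0.00033438]), 'tau': array([ 1.06934956e-03, -5.32640398e+01, -3.53285301e+01,  7.09318346e-02,
        2.33897078e-02, -1.25932884e-04]), 'ee_pos': array([0.17125852, 0.522419  , 0.20495136]), 'eef_rot': array([-3.14058016e+00, -3.84929932e-05,  2.82480555e+00]), 'force': array([ 0.81142045, -0.14409077,  0.54706868]), 'moment': array([ 0.02913945, -0.04118191,  0.01886861]), 'grip_force': 0.0, 'grip_width': 0.09393688229050969} -0.0188
```

View pics/top0.png

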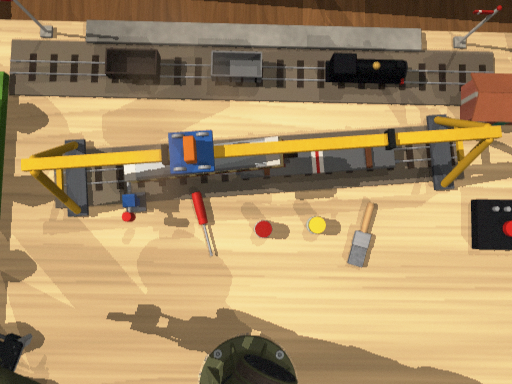

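View pics/side0.png

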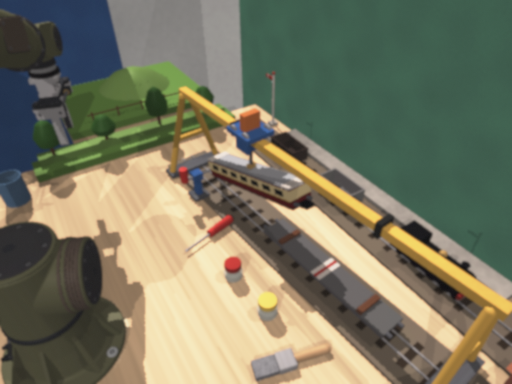

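The top view shows the knob at about (128,216), the grip at (190,149), and the red line at (318,161). Next I'll enlarge these.

Run:
```python
from h import *
im=cv2.imread("pics/top0.png"); 
a=cv2.resize(im[125:225,110:230],None,fx=5,fy=5,interpolation=cv2.INTER_CUBIC)
b=cv2.resize(im[125:225,300:340],None,fx=5,fy=5,interpolation=cv2.INTER_CUBIC)
cv2.imwrite("pics/crop0.png",np.hstack([a,b]))
c=dict(np.load("pics/top0.png.npz"))
hsv=cv2.cvtColor(im,cv2.COLOR_BGR2HSV)
def blob(x0,x1,y0,y1,lo,hi,z,name):
    m=cv2.inRange(hsv,lo,hi); k=np.zeros_like(m); k[y0:y1,x0:x1]=m[y0:y1,x0:x1]
    v,u=np.nonzero(k); print(name,len(u),u.mean(),v.mean(),u.min(),u.max(),v.min(),v.max(),pt(c,u.mean(),v.mean(),z))
blob(118,140,206,226,(0,150,80),(6,255,255),.126,"knob")
blob(178,205,135,165,(6,180,120),(16,255,255),.345,"grip")
blob(310,325,145,178,(0,120,60),(8,255,255),.035,"line")
for u,v in((190,148),(128,216),(318,160),(263,229),(240,150),(360,143)): print(u,v,pt(c,u,v))
for u0 in (110,140,260,300,340,430):
    m=cv2.inRange(hsv[120:175,u0],(20,150,120),(32,255,255)).ravel(); v=np.nonzero(m)[0]+120; print(u0,v.min(),v.max(),pt(c,u0,v.mean(),.285))
```

```text
knob 99 127.81818181818181 216.3030303030303 122 134 212 221 [0.41943444 0.2928268  0.126     ]
grip 269 188.4981412639405 148.4200743494424 183 194 136 161 [0.54942385 0.12834172 0.345     ]
line 66 317.2121212121212 161.8181818181818 315 319 151 173 [ 0.57163172 -0.1685027   0.035     ]
190 148 [0.55035481 0.12548937 0.34473882]
128 216 [0.42014641 0.29228077 0.12661547]
318 160 [ 0.57475992 -0.16874945  0.04675317]
263 229 [ 0.39534852 -0.03026539  0.04888773]
240 150 [0.55824518 0.02914589 0.28440693]
360 143 [ 0.57871008 -0.22076208  0.28350266]Traceback (most recent call last):
  File "<stdin>", line 16, in <module>
cv2.error: OpenCV(4.12.0) /io/opencv/modules/core/src/arithm.cpp:2051: error: (-209:Sizes of input arguments do not match) The lower boundary is neither an array of the same size and same type as src, nor a scalar in function 'inRange'
```

View pics/crop0.png

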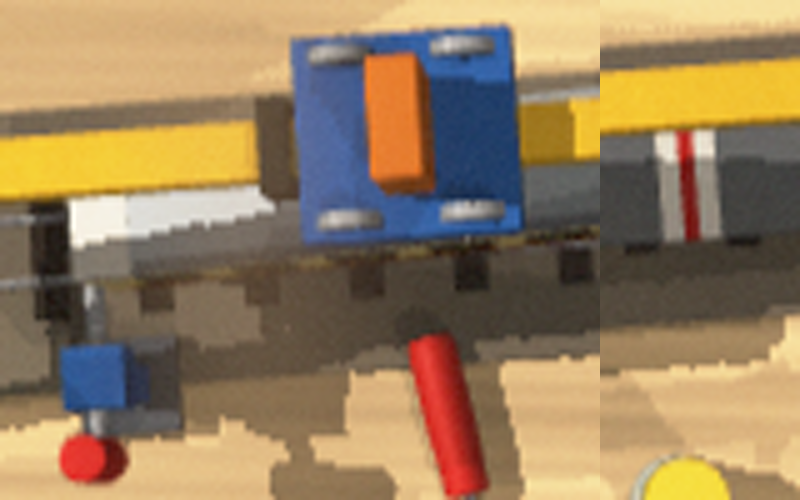

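The crop confirms the grip top's centre at about (189.3,149), the knob top at about (127.8,216.3), and the line at 317.5. Now the beam's yaw.

Run:
```python
from h import *
im=cv2.imread("pics/top0.png");c=dict(np.load("pics/top0.png.npz"))
rz=c["range_z"];P=[]
for v in range(120,180):
    for u in list(range(90,160))+list(range(225,375))+list(range(405,430)):
        if rz[v,u]>0:
            p=pt(c,u,v,r=0)
            if abs(p[2]-.284)<.006:P.append(p)
P=np.array(P);vx=cv2.fitLine(P[:,:2].astype(np.float32),cv2.DIST_HUBER,0,.01,.01).ravel();print(len(P),vx)
d=vx[:2]*np.sign(vx[1]);th=np.arctan2(-d[0],d[1]);print("yaw",th)
xc=np.array([np.cos(th),np.sin(th)]);yc=np.array([-np.sin(th),np.cos(th)])
b=vx[2:]
K=np.array([.4194,.2928]);G=np.array([.5494,.127]);L=np.array([.5716,-.1685])
for n,p in(("knob",K),("grip",G),("line",L)):print(n,(p-b)@xc,(p-b)@yc)
T=np.array([.1713,.5224]);print("to knob tool dx dy (rows)",-(K-T)@xc/.03,(K-T)@yc/.03)
print("rz deg",-np.degrees(np.pi+th-2.8248), "pull->grip",-(G-K)@xc/.03,(G-K)@yc/.03)
```

```text
2914 [ 0.09292512 -0.9956731   0.5644845  -0.0142967 ]
yaw 0.09305937
knob -0.1159197200225018 0.3192499158854815
grip -0.001889197486760473 0.14208704841986625
line -0.007244623922678093 -0.1541972959656981
to knob tool dx dy (rows) -7.523029868602753 -8.388708929742375
rz deg -23.48279 pull->grip -3.8010174178580445 -5.905428915520509
```

```bash
python3 -m inch '0.3 0 0 0 0 0 -0.78;0.3 0 0 0 0 0 -0.78;0.3 0 0 0 0 0 -0.79;0.3 0 0 0 0 0 0' 20; python3 -m inch '0.3 -0.75 -0.84 0 0 0 0;0.3 -0.75 -0.84 0 0 0 0;0.3 -0.75 -0.84 0 0 0 0;0.3 -0.75 -0.84 0 0 0 0;0.3 -0.75 -0.84 0 0 0 0;0.3 -0.75 -0.84 0 0 0 0;0.3 -0.75 -0.84 0 0 0 0;0.3 -0.75 -0.84 0 0 0 0;0.3 -0.75 -0.84 0 0 0 0;0.3 -0.75 -0.84 0 0 0 0'; python3 -m inch '0.3 0 0 0 0 0 0;0.3 0 0 0 0 0 0'
```

```text
time_s: 0.6
ee_pos: [0.1713, 0.5225, 0.2051]
eef_rot: [-3.141, -0.0, -3.049]
force: [-0.4, 0.7, 0.2]
grip_width: 0.0617
grip_force: 0.0
time_s: 1.85
ee_pos: [0.4195, 0.2918, 0.2054]
eef_rot: [-3.142, -0.0, -3.052]
force: [0.3, 0.1, -0.1]
grip_width: 0.0609
grip_force: 0.0
time_s: 2.1
ee_pos: [0.4184, 0.293, 0.2053]
eef_rot: [-3.142, -0.0, -3.05]
force: [-0.6, 1.2, -0.6]
grip_width: 0.061
grip_force: 0.0
```

```bash
python3 -m inch '0.3 0 0 0.79 0 0 0;0.3 0 0 0.79 0 0 0;0.3 0 0 0.79 0 0 0;0.3 0 0 0.79 0 0 0;0.3 0 0 0.79 0 0 0;0.3 0 0 0 0 0 0;-1 0 0 0 0 0 0;-1 0 0 0 0 0 0;-1 0 0 0 0 0 0;-1 0 0 0 0 0 0' 15
```

```text
time_s: 3.35
ee_pos: [0.4188, 0.295, 0.0876]
eef_rot: [3.137, 0.001, -3.049]
force: [-4.5, 29.9, -5.2]
grip_width: 0.0261
grip_force: 15.0
```

```bash
python3 -m inch '-1 0 0.12 0 0 0 0;-1 0 0 0 0 0 0;-1 0 0 0 0 0 0'
```

```text
time_s: 3.72
ee_pos: [0.4186, 0.2967, 0.0874]
eef_rot: [3.14, 0.001, -3.048]
force: [-2.2, 4.7, 4.4]
grip_width: 0.0237
grip_force: 15.0
```

```bash
python3 -m inch '-1 0.2 0 0 0 0 0;-1 0.2 0 0 0 0 0;-1 0.2 0 0 0 0 0;-1 0.2 0 0 0 0 0;-1 0.2 0 0 0 0 0;-1 0.2 0 0 0 0 0;-1 0.2 0 0 0 0 0;-1 0.2 0 0 0 0 0;-1 0.07 0 0 0 0 0;-1 0 0 0 0 0 0'
```

```text
time_s: 4.97
ee_pos: [0.3688, 0.2921, 0.0874]
eef_rot: [3.14, 0.001, -3.048]
force: [-1.3, 6.4, 4.1]
grip_width: 0.0238
grip_force: 15.0
```

```bash
python3 -m inch '0.3 0 0 0 0 0 0;0.3 0 0 0 0 0 0;0.3 0 0 -1 0 0 0;0.3 0 0 -1 0 0 0;0.3 0 0 -1 0 0 0;0.3 0 0 -1 0 0 0;0.3 0 0 -1 0 0 0;0.3 0 0 -1 0 0 0;0.3 0 0 -1 0 0 0;0.3 0 0 -1 0 0 0'; python3 -m inch '0.3 0 0 -1 0 0 0;0.3 0 0 -1 0 0 0;0.3 -0.78 -0.86 0 0 0 0;0.3 -0.78 -0.86 0 0 0 0;0.3 -0.78 -0.86 0 0 0 0;0.3 -0.78 -0.86 0 0 0 0;0.3 -0.78 -0.86 0 0 0 0;0.3 -0.78 -0.86 0 0 0 0;0.3 -0.8 -0.86 0 0 0 0;0.3 0 0 0 0 0 0'
cat >> h.py <<'E'
th=.09306; xc=np.array([np.cos(th),np.sin(th)]);yc=np.array([-np.sin(th),np.cos(th)]);b=np.array([.5645,-.0143])
def sling(c,hy=None,dbg=False):
    """coach roof line from depth: angle + crane-y of points; roof z=.181-ish at hook"""
    rz=c["range_z"];K=c["intrinsics"];V=c["view"]
    v,u=np.nonzero(rz>0);s=rz[v,u]
    Q=np.linalg.inv(K)@np.vstack([u,v,np.ones_like(u)])*s
    P=(V[:3,:3].T@(Q-V[:3,3:4])).T
    X=(P[:,:2]-b)@xc;Y=(P[:,:2]-b)@yc;Z=P[:,2]
    if hy is None: hy=.142
    m=(abs(X)<.034)&(abs(Y-hy)<.2)&(Z>.085)&(Z<.255)
    Y,Z=Y[m]-hy,Z[m]
    A=None
    # robust: search the angle/offset with most roof points
    best=max(((abs(Z*np.cos(a)+Y*np.sin(a)-(.19*np.cos(a)-.009))<.004).sum(),a) for a in np.arange(-.45,.451,.005))
    a=best[1];k=abs(Z*np.cos(a)+Y*np.sin(a)-(.19*np.cos(a)-.009))<.007
    p=np.polyfit(Y[k],Z[k],1);
    return -np.arctan(p[0]),best[0],p[1],np.ptp(Y[k])
E
python3 - <<'E'
from h import *
t=ctrl.get_obs()["time_s"]
for n in("top","side"):
    for f in (f"pics/{n}1.png",):
        t=ctrl.get_obs()["time_s"]; c=grab(n,f); print(n,t,sling(c))
    c=dict(np.load(f"pics/{n}0.png.npz")); print("t0",sling(c))
E
```

```text
time_s: 6.22
ee_pos: [0.3686, 0.2913, 0.3278]
eef_rot: [-3.141, -0.0, -3.049]
force: [0.4, -0.4, -0.6]
grip_width: 0.0609
grip_force: 0.0
time_s: 7.48
ee_pos: [0.5501, 0.1255, 0.3858]
eef_rot: [-3.141, -0.002, -3.051]
force: [-0.6, -0.1, 0.3]
grip_width: 0.0611
grip_force: 0.0
top 7.475 (np.float64(0.09295064700406254), np.int64(1088), np.float64(0.18217955378746817), np.float64(0.3798060957912288))
t0 (np.float64(0.29770931823902785), np.int64(1523), np.float64(0.18174918910812785), np.float64(0.36684826495541634))
side 7.525 (np.float64(0.033959519575102244), np.int64(1762), np.float64(0.17920615777897192), np.float64(0.3833879064734916))
t0 (np.float64(0.30002465237353915), np.int64(1154), np.float64(0.1786749254609342), np.float64(0.3699719554118531))
```

View pics/side1.png

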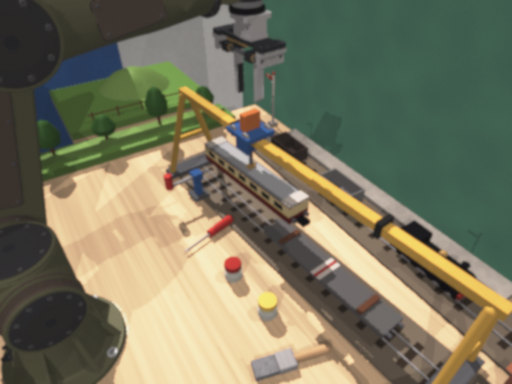

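The coach is free: sling reads 0.09 and then 0.03. The fingers hang over the grip, with tips at about (240,95) and (262,95) and the grip at (249,120). Lower and grip.

```bash
python3 -m inch '0.3 0 0 0.6 0 0 0;0.3 0 0 0.6 0 0 0;0.3 0 0 0.6 0 0 0;0.3 0 0 0.6 0 0 0;0.3 0 0 0 0 0 0;-1 0 0 0 0 0 0;-1 0 0 0 0 0 0;-1 0 0 0 0 0 0;-1 0 0 0 0 0 0' 15
```

```text
time_s: 8.7
ee_pos: [0.5492, 0.1271, 0.3151]
eef_rot: [3.142, 0.0, -3.048]
force: [0.2, -0.2, -0.5]
grip_width: 0.0246
grip_force: 0.1
```

```bash
cat > m.py <<'E'
from h import *
import sys
o=ctrl.get_obs();e=o["ee_pos"];hy=(e[:2]-b)@yc
a=[]
for n in ("side","top"):
    t=ctrl.get_obs()["time_s"];s=sling(camera(n),hy);a.append((round(t,3),round(float(s[0]),4),int(s[1])))
    open("log.txt","a").write(f"{t} {s[0]} {s[1]} {n}\n")
print(a,"hy",round(hy,4),"F",(o["force"][:2]@yc).round(1),"w",round(o["grip_width"],4),"gf",o["grip_force"])
E
python3 -m inch '-1 0 0 0 0 0 0;-1 0 0 0 0 0 0' >/dev/null; for i in 1 2 3 4 5; do python3 m.py;python3 -m inch '-1 0 0 0 0 0 0;-1 0 0 0 0 0 0'>/dev/null; done; python3 m.py
```

```text
[(8.95, 0.0417, 1703), (9.0, -0.0251, 1233)] hy 0.1423 F 1.3 w 0.022 gf 15.000005811452866
[(9.3, -0.2821, 2145), (9.35, -0.2878, 1296)] hy 0.1423 F 1.3 w 0.0217 gf 15.000176131725311
[(9.65, -0.0587, 1878), (9.7, 0.0016, 1242)] hy 0.1423 F 2.3 w 0.0216 gf 15.000315606594086
[(10.0, 0.2783, 1168), (10.05, 0.2823, 1165)] hy 0.1422 F 1.3 w 0.0218 gf 15.000299513339996
[(10.35, 0.08, 1650), (10.4, 0.0144, 1216)] hy 0.1422 F 2.5 w 0.022 gf 15.000422447919846
[(10.7, -0.2701, 2136), (10.75, -0.2846, 1298)] hy 0.1422 F 1.8 w 0.0217 gf 15.000393390655518
```

```bash
cat > plan.py <<'E'
from h import *
from scipy.optimize import least_squares, minimize
def fit(t0,t1=1e9,w=None):
    D=[l.split() for l in open("log.txt")];D=np.array([[float(x) for x in d[:3]] for d in D]);D=D[(D[:,0]>=t0)&(D[:,0]<=t1)]
    if w: f=lambda p:p[0]*np.cos(w*(D[:,0]-t0))+p[1]*np.sin(w*(D[:,0]-t0))+p[2]-D[:,1]; r=least_squares(f,[.1,.1,0]); return w,*r.x,np.std(r.fun)
    f=lambda p:p[1]*np.cos(p[0]*(D[:,0]-t0))+p[2]*np.sin(p[0]*(D[:,0]-t0))+p[3]-D[:,1]
    r=least_squares(f,[4.43,.1,.1,0]);return *r.x,np.std(r.fun)
def plan(w,A,B,t0,tnow,dist,N,lag=.05,smax=.9,mins=0,hi=.345,lo=0.0,pos=0):
    """row shifts (units .03 m, + = trolley direction) from tnow; swing A cos+B sin about t0"""
    L=9.81/w**2
    tb=tnow+lag+.125*np.arange(N+1); te=tb[-1]
    M=np.vstack([-np.eye(N),np.zeros((1,N))]); M=np.eye(N+1,N)-np.eye(N+1,N,-1) # dv = M s *.24
    imp=-(.24/L)*M           # rate impulses at tb
    tt=np.linspace(tb[0],te+1,200)
    G=np.where(tt[:,None]>tb,np.sin(w*(tt[:,None]-tb))/w,0)@imp
    th0=A*np.cos(w*(tt-t0))+B*np.sin(w*(tt-t0))
    E=np.vstack([(np.sin(w*(te-tb))/w)@imp,np.cos(w*(te-tb))@imp/w,np.ones(N)*.03])
    e=np.array([A*np.cos(w*(te-t0))+B*np.sin(w*(te-t0)),-A*np.sin(w*(te-t0))+B*np.cos(w*(te-t0)),-dist])
    C=np.tril(np.ones((N,N)))*.03
    H=M.T@M
    r=minimize(lambda s:s@H@s+.05*s@s,np.full(N,dist/.03/N),jac=lambda s:2*H@s+.1*s,method="SLSQP",bounds=[(mins,smax)]*N,options=dict(maxiter=500),
      constraints=[dict(type="eq",fun=lambda s:E@s+e),dict(type="ineq",fun=lambda s:hi-pos-C@s),dict(type="ineq",fun=lambda s:C@s+pos-lo)])
    s=r.x.round(2);print(N,r.success,round(r.fun,2),"max|th|",abs(th0+G@s).max().round(3),"res",(E@s+e).round(4));return s
E
python3 - <<'E'
from plan import *
f=fit(8.9);print(f,"t",ctrl.get_obs()["time_s"])
w,A,B,_,_=f
for N in(16,18,20,22,24,26,30): print(plan(w,A,B,8.9,ctrl.get_obs()["time_s"],.2964,N,mins=-.6).tolist())
E
```

```text
(np.float64(4.3887623879311715), np.float64(0.10047081885894747), np.float64(-0.26727652485376335), np.float64(-0.0005568203011358868), np.float64(0.0017662206843812168)) t 10.8
16 False 5.58 max|th| 0.269 res [0.0669 0.0586 0.    ]
[0.0, 0.55, 0.9, 0.9, 0.9, 0.9, 0.9, 0.9, 0.9, 0.9, 0.63, -0.6, -0.6, 0.9, 0.9, 0.9]
18 True 1.59 max|th| 0.269 res [-0.0005 -0.0003 -0.0003]
[0.0, 0.17, 0.48, 0.78, 0.9, 0.9, 0.9, 0.9, 0.74, 0.42, 0.13, -0.01, 0.07, 0.34, 0.67, 0.9, 0.9, 0.68]
20 True 0.98 max|th| 0.269 res [-0.0004 -0.0004  0.    ]
[0.07, 0.25, 0.49, 0.71, 0.87, 0.9, 0.82, 0.64, 0.41, 0.2, 0.08, 0.07, 0.18, 0.38, 0.59, 0.76, 0.83, 0.76, 0.57, 0.3]
22 True 0.94 max|th| 0.269 res [ 0.0005  0.0006 -0.0003]
[0.08, 0.26, 0.49, 0.7, 0.84, 0.85, 0.74, 0.54, 0.31, 0.11, 0.01, 0.03, 0.17, 0.39, 0.62, 0.79, 0.86, 0.8, 0.64, 0.41, 0.19, 0.04]
24 True 0.92 max|th| 0.269 res [-0.0005 -0.0006 -0.0003]
[0.09, 0.27, 0.5, 0.7, 0.84, 0.86, 0.76, 0.58, 0.37, 0.19, 0.09, 0.1, 0.23, 0.42, 0.62, 0.78, 0.84, 0.77, 0.61, 0.37, 0.14, -0.04, -0.12, -0.1]
26 True 0.9 max|th| 0.269 res [-0.0004 -0.0007 -0.    ]
[0.1, 0.29, 0.51, 0.71, 0.84, 0.86, 0.77, 0.6, 0.4, 0.22, 0.13, 0.15, 0.27, 0.45, 0.65, 0.79, 0.83, 0.76, 0.59, 0.35, 0.12, -0.07, -0.16, -0.16, -0.1, -0.02]
30 True 0.72 max|th| 0.269 res [-0.0006 -0.      0.0009]
[0.05, 0.18, 0.35, 0.52, 0.64, 0.68, 0.62, 0.49, 0.32, 0.16, 0.07, 0.06, 0.15, 0.3, 0.47, 0.61, 0.67, 0.65, 0.54, 0.37, 0.19, 0.05, -0.02, 0.01, 0.11, 0.24, 0.37, 0.43, 0.39, 0.24]
```

```bash
python3 -m inch '-1 0 -0.08 0 0 0 0;-1 0 -0.26 0 0 0 0;-1 0 -0.49 0 0 0 0;-1 0 -0.70 0 0 0 0;-1 0 -0.84 0 0 0 0;-1 0 -0.85 0 0 0 0;-1 0 -0.74 0 0 0 0;-1 0 -0.54 0 0 0 0;-1 0 -0.31 0 0 0 0;-1 0 -0.11 0 0 0 0'; python3 -m inch '-1 0 -0.01 0 0 0 0;-1 0 -0.03 0 0 0 0;-1 0 -0.17 0 0 0 0;-1 0 -0.39 0 0 0 0;-1 0 -0.62 0 0 0 0;-1 0 -0.79 0 0 0 0;-1 0 -0.86 0 0 0 0;-1 0 -0.80 0 0 0 0;-1 0 -0.64 0 0 0 0;-1 0 -0.41 0 0 0 0'; python3 -m inch '-1 0 -0.19 0 0 0 0;-1 0 -0.04 0 0 0 0;-1 0 0 0 0 0 0;-1 0 0 0 0 0 0'; for i in 1 2 3 4 5; do python3 m.py;python3 -m inch '-1 0 0 0 0 0 0;-1 0 0 0 0 0 0'>/dev/null; done; python3 m.py; python3 -c "
from plan import *
print(fit(13.5,w=4.389)); grab('top','pics/top2.png');grab('side','pics/side2.png')
im=cv2.imread('pics/top2.png')[100:200,260:380];s=cv2.imread('pics/side2.png')[190:310,270:390]
cv2.imwrite('pics/c2.png',np.hstack([cv2.resize(im,(480,400)),cv2.resize(s,(320,400))]))"
```

```text
time_s: 12.05
ee_pos: [0.5628, -0.0205, 0.3151]
eef_rot: [-3.142, -0.0, -3.049]
force: [-2.3, 2.3, 5.6]
grip_width: 0.0218
grip_force: 15.0
time_s: 13.3
ee_pos: [0.5759, -0.1618, 0.3151]
eef_rot: [-3.141, -0.0, -3.049]
force: [-2.1, 2.5, 5.9]
grip_width: 0.0215
grip_force: 15.0
time_s: 13.8
ee_pos: [0.5765, -0.1683, 0.3151]
eef_rot: [-3.141, -0.0, -3.049]
force: [-2.1, -1.4, 5.1]
grip_width: 0.022
grip_force: 15.0
[(13.8, -0.0329, 3402), (13.85, -0.0439, 1141)] hy -0.1545 F -1.2 w 0.022 gf 15.002510100603104
[(14.15, -0.047, 3414), (14.2, -0.0396, 1134)] hy -0.1545 F -2.1 w 0.0216 gf 15.002626329660416
[(14.5, 0.0326, 3298), (14.55, 0.0402, 1131)] hy -0.1545 F -1.3 w 0.0218 gf 15.00257357954979
[(14.85, 0.05, 3251), (14.9, 0.0406, 1116)] hy -0.1544 F 0.4 w 0.0218 gf 15.002588778734207
[(15.2, -0.0266, 3392), (15.25, -0.039, 1113)] hy -0.1545 F -1.3 w 0.022 gf 15.002572685480118
[(15.55, -0.0494, 3431), (15.6, -0.0434, 1136)] hy -0.1545 F -1.3 w 0.0218 gf 15.002592355012894
(4.389, np.float64(0.035548648350135575), np.float64(-0.044751598712775974), np.float64(0.00027950179723507215), np.float64(0.0009879960742734894))
```

View pics/side2.png

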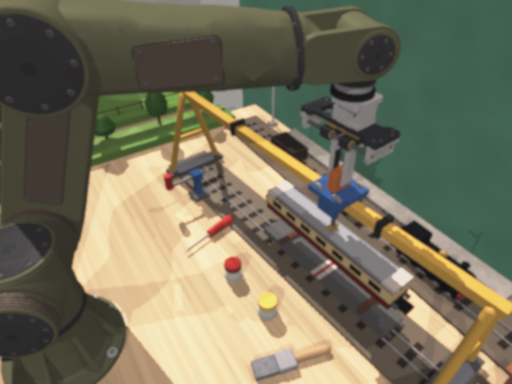

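The trolley stands over the wagon's line, seen beneath the coach at about (324,268). The residual swing is only 0.057 rad. I'll check the line from the side camera and trim the swing.

Run:
```python
from plan import *
c=dict(np.load("pics/side0.png.npz"));h=cv2.cvtColor(c["img"],cv2.COLOR_BGR2HSV)
m=cv2.inRange(h,(0,110,60),(8,255,255))|cv2.inRange(h,(172,110,60),(180,255,255))
v,u=np.nonzero(m[255:282,308:345]);u=u+308;v=v+255
P=np.array([pt(c,a,d,.035)[:2] for a,d in zip(u,v)]);print("line side",len(u),((P-b)@yc).mean(),((P-b)@xc).mean())
w,A,B,_,_=fit(13.5,w=4.389);t=ctrl.get_obs()["time_s"];print(t)
for N in (10,12): print(plan(w,A,B,13.5,t,0,N,mins=-.6,lo=-.1,hi=.1).tolist())
```

```text
line side 41 -0.14814092774449739 0.004982124406469424
15.75
10 True 0.08 max|th| 0.047 res [-0.0002 -0.0003 -0.0003]
[0.02, 0.09, 0.15, 0.17, 0.13, 0.04, -0.07, -0.17, -0.21, -0.16]
12 True 0.05 max|th| 0.042 res [0.0005 0.0004 0.    ]
[0.08, 0.14, 0.17, 0.15, 0.1, 0.02, -0.07, -0.13, -0.16, -0.15, -0.1, -0.05]
```

```bash
python3 -m inch '-1 0 -0.07 0 0 0 0;-1 0 -0.13 0 0 0 0;-1 0 -0.16 0 0 0 0;-1 0 -0.14 0 0 0 0;-1 0 -0.09 0 0 0 0;-1 0 -0.01 0 0 0 0;-1 0 0.08 0 0 0 0;-1 0 0.14 0 0 0 0;-1 0 0.17 0 0 0 0;-1 0 0.16 0 0 0 0'; python3 -m inch '-1 0 0.11 0 0 0 0;-1 0 0.05 0 0 0 0;-1 0 0 0 0 0 0;-1 0 0 0 0 0 0'; for i in 1 2 3 4 5 6 7 8 9; do python3 m.py;python3 -m inch '-1 0 0 0 0 0 0;-1 0 0 0 0 0 0;-1 0 0 0 0 0 0;-1 0 0 0 0 0 0'>/dev/null; done
```

```text
time_s: 17.0
ee_pos: [0.5766, -0.1698, 0.3151]
eef_rot: [-3.141, -0.0, -3.049]
force: [-2.3, -1.8, 5.5]
grip_width: 0.0218
grip_force: 15.0
time_s: 17.5
ee_pos: [0.5762, -0.1648, 0.3151]
eef_rot: [-3.141, -0.0, -3.049]
force: [-2.1, -0.1, 5.4]
grip_width: 0.0219
grip_force: 15.0
[(17.5, -0.002, 3312), (17.55, -0.0018, 1111)] hy -0.1509 F 0.1 w 0.0219 gf 15.00089943408966
[(18.1, 0.0075, 3328), (18.15, 0.0052, 1131)] hy -0.1509 F 0.5 w 0.0219 gf 15.000873506069183
[(18.7, -0.0065, 3333), (18.75, -0.0072, 1144)] hy -0.1509 F -0.3 w 0.0217 gf 15.000806897878647
[(19.3, 0.0085, 3307), (19.35, 0.0082, 1139)] hy -0.1509 F 0.8 w 0.0215 gf 15.000839531421661
[(19.9, -0.0048, 3350), (19.95, -0.0066, 1136)] hy -0.1509 F -0.4 w 0.0216 gf 15.000845789909363
[(20.5, 0.0034, 3334), (20.55, 0.0038, 1131)] hy -0.1509 F 1.0 w 0.0216 gf 15.000814497470856
[(21.1, 0.0031, 3333), (21.15, -0.0011, 1137)] hy -0.1509 F 0.3 w 0.0221 gf 15.000800639390945
[(21.7, -0.0039, 3317), (21.75, -0.0042, 1154)] hy -0.1509 F 0.4 w 0.0219 gf 15.000846236944199
[(22.3, 0.0088, 3295), (22.35, 0.0055, 1141)] hy -0.1509 F -0.3 w 0.0222 gf 15.000732243061066
```

Swing is under 0.01 rad and has held for over 5 s. Let go, rise, then check.

```bash
python3 -m inch '0.3 0 0 0 0 0 0;0.3 0 0 0 0 0 0;0.3 0 0 0 0 0 0;0.3 0 0 0 0 0 0;0.3 0 0 -0.6 0 0 0;0.3 0 0 -0.8 0 0 0;0.3 0 0 -0.8 0 0 0;0.3 0 0 -0.8 0 0 0;0.3 0 0 -0.5 0 0 0;0.3 0 0 0 0 0 0'; for i in 1 2 3; do python3 m.py; python3 -m inch '0.3 0 0 0 0 0 0;0.3 0 0 0 0 0 0;0.3 0 0 0 0 0 0;0.3 0 0 0 0 0 0' >/dev/null; done; python3 -c "
from h import *
grab('side','pics/side3.png'); c=grab('top')
h=cv2.cvtColor(c['img'],cv2.COLOR_BGR2HSV);print(ctrl.get_obs()['force'])"
```

```text
time_s: 24.15
ee_pos: [0.5766, -0.1645, 0.4207]
eef_rot: [-3.141, 0.002, -3.048]
force: [0.6, -0.2, -0.7]
grip_width: 0.0608
grip_force: 0.0
[(24.15, -0.0039, 3310), (24.2, -0.0072, 989)] hy -0.1506 F -0.3 w 0.0608 gf 0.0
[(24.75, 0.0027, 3329), (24.8, 0.0009, 986)] hy -0.1505 F 1.0 w 0.0612 gf 0.0
[(25.35, 0.0029, 3307), (25.4, -0.0017, 988)] hy -0.1505 F 0.8 w 0.0611 gf 0.0
[-0.57737975 -0.09188002  0.32469012]
```

View pics/side3.png

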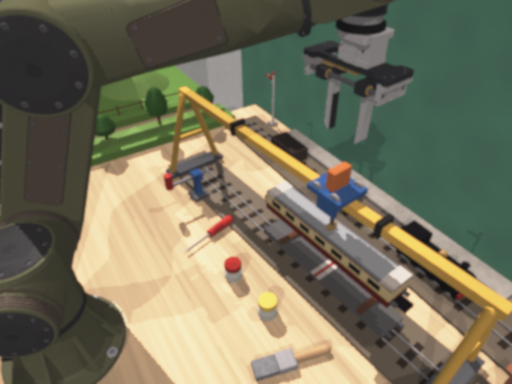

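The gripper is clear above the trolley (grip at about (340,176)). The coach hangs level over the line (324,268), the knob is out (168,181), and the jars and tools are untouched.

```bash
python3 -c "
from station import ticket
print(ticket.hand_in())"
```

```text
the job is handed in; nothing more can be done
None
```

I've handed the job in: the catch is pulled about 50 mm, the hook is over the wagon's red line (to within about 3 mm by two camera readings), the coach hangs level to within about 0.01 rad, and the gripper is open and clear; the hand-in returned no verdict.

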